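Screw the blue-band objective into the nosepiece carriage without crossing its thread

TASK

Fit the objective with the blue band into the port of the black nosepiece carriage. Lower it gently, upright, onto the port with its red dot about an eighth of a turn clockwise (seen from above) past the white mark, turn it anticlockwise under light pressure until you feel its thread drop in by a step, pause there for half a second, and only then screw it clockwise, easing it down without forcing, until its shoulder is snug against the port's brass face. Then let go; leave the yellow-band objective, the dish and the hex driver alone.

Things in the scene. Friction and masses are not known exactly. Their poses are not given: they have to be found in the camera images.
- carriage: black block 84 mm square, 36 mm high, on aluminium runners 110 mm long, fixed to the bench; origin under its centre on the bench. Its white index mark, a 10 mm line on its top, lies on the -x side of the port in its middle. In the port a brass ring is clamped, somewhat turned: its thread starts lie up to 0.45 rad either side of the mark (and opposite). The exact angle is not given: feel for it
- port (a point): centre of the port's brass face, 36 mm above the bench; z up, -x towards the white mark. Bore 36.2 mm wide, 26 mm deep, with a two-start right-hand thread: ridges 1.6 mm thick leaving 29.0 mm bore, lead 8 mm a turn, a start every half turn. The thread drops in by 4 mm when turned back over a start
- objective_blue: objective with a blue band, 65.5 mm high, about 0.16 kg; origin at its lower end, z up along its axis. Plain nose 26 mm wide with two thread lugs 33.2 mm wide, then a shoulder flange 42 mm wide (11.5 to 15.5 mm up), a straight barrel 32 mm wide to grip (15.5 to 52.5 mm up), a narrower lens end. It starts hanging by its shoulder in either pocket of the stand
- objective_blue_mid (a point): point on the blue-band objective's axis half-way up, 32.5 mm above its lower end and 21 mm above its shoulder's underside
- objective_blue_shoulder (a point): centre of the underside of its shoulder. Over the port it is about 6 mm above the brass face when thread tip stands on thread tip, 1.27 mm less per rad clockwise from there; about 2 mm after the drop. Then about 1.5 rad clockwise till it touches the face and some 0.6 rad more till snug (0.8 mm play); the torque then rises steeply: snug is 0.1 to 0.25 N m, reached within 0.1 rad
- objective_blue_dot (a point): red index dot on top of the blue-band objective's shoulder, 17.9 mm from its axis on its own -x side. A thread tip lies under it: with the dot on the white mark the tips meet the port's thread starts, but for the ring's up to 0.45 rad
- stand: white block 56 x 136 x 26 mm, fixed to the bench; origin under its centre. Two pockets 37 mm wide, 17 mm deep, 36 mm either side along its y axis; the objectives' shoulders rest on its top
- objective_yellow: the other objective, with a yellow band, of the same outer size, in the other pocket; origin at its lower end. Leave alone
- dish: clear culture dish, 58 mm wide, 14 mm high, origin under its centre. Leave alone
- hex_key: hex driver with a red handle, 147 mm long, lying on the bench. Leave alone

How it is judged:
On the way, in this order (a step that is already met when the one before it is completed fails the run):
1. the blue-band objective stands upright on the port, its thread not yet in (shoulder 3.2 to 6.5 mm above the brass face), the red dot clockwise past the white mark (27 to 75 degrees) (contact force between objective_blue and carriage above 0.5 N and horizontal distance between objective_blue_shoulder and port below 0.004 m and z of objective_blue_shoulder in the frame of port between 0.0032 and 0.0065 m and y of objective_blue_dot in the frame of port above 0.008 m and x of objective_blue_dot in the frame of port below -0.0045 m and angle between objective_blue_shoulder's own z axis and vertical below 0.06 rad), for 0.2 s.
2. turned back, the thread has dropped in: shoulder less than 3.0 mm above the brass face, with the dot still on the white mark's side of the port (horizontal distance between objective_blue_shoulder and port below 0.004 m and z of objective_blue_shoulder in the frame of port between 0.0008 and 0.003 m and x of objective_blue_dot in the frame of port below -0.003 m and angle between objective_blue_shoulder's own z axis and vertical below 0.06 rad), for 0.2 s.
At the end, for the whole second after the job is handed in: The blue-band objective is screwed home and let go: its shoulder within 0.6 mm of the brass face, centred on the port within 2 mm, upright within 1.4 degrees, at rest, and snug, so that its contact forces on the carriage stay above 5 N; the robot touches nothing (z of objective_blue_shoulder in the frame of port between -0.002 and 0.0006 m and horizontal distance between objective_blue_shoulder and port below 0.002 m and angle between objective_blue_shoulder's own z axis and vertical below 0.025 rad and contact force between objective_blue and carriage above 5 N and linear speed of objective_blue below 0.01 m/s and angular speed of objective_blue below 0.1 rad/s).
It fails at once if the objective is pressed on the port with its thread not in (shoulder over 2.4 mm up) and its dot more than a quarter turn from the white mark: turned forward before the thread dropped (contact force between objective_blue and carriage above 0.3 N and horizontal distance between objective_blue_shoulder and port below 0.004 m and z of objective_blue_shoulder in the frame of port above 0.0024 m and x of objective_blue_dot in the frame of port above 0.002 m).
It fails at once if the thread is forced: the contact forces of the blue-band objective on the carriage pass 30 N with its shoulder still over 0.8 mm above the brass face (contact force between objective_blue and carriage above 30 N and z of objective_blue_shoulder in the frame of port above 0.0008 m).
It fails at once if the objective is overtightened: those forces pass 100 N (contact force between objective_blue and carriage above 100 N).
It fails at once if the blue-band objective is tipped by more than 20 degrees (angle between objective_blue_shoulder's own z axis and vertical above 0.35 rad).
It fails at once if the yellow-band objective, the dish or the hex driver is moved by more than 15 mm (distance of any of objective_yellow, dish, hex_key from where it was at the start of the episode above 0.015 m).
It also fails if it takes over 70 s, if anything falls off the work surface, if the arm or the gripper's body presses on something with over 40 N, if the wrist force passes 120 N, or if a joint passes its speed limit or range.

ROBOT

A 6-joint arm with a two-finger parallel gripper is mounted at the origin on a cart in front of the work surface, level with it; the furniture and walls round the work are solid. World frame = base frame: x ahead of the robot, y to its left, z up, the work surface at z = 0. Lengths are in m, angles in rad, forces in N, time in s.
With the tool pointing down it reaches from about 0.35 to 0.775 m from the base axis. Payload 5.5 kg.
Tool frame: the origin (TCP) lies between the finger pads; the fingertips stand 19 mm ahead of it and the grasp point (between the pads) is the TCP; z points along the fingers, x is the direction in which the jaws open and shut, and the axes are right-handed (so a half turn about z gives the same grasp; the last joint's range is limited). The gripper opens to 85 mm and grips with 20 to 120 N. Pads are 22 mm wide; open, the fingers measure 114 mm over their backs; the gripper's body (76 mm by 85 mm) begins 54 mm behind the grasp point. The pads swing forward as they close: fully open they stand 13 mm farther back than shut.
Start: joints at [1.086, 0.313, 0.046, 1.304, 0, 1.431], TCP at [0.194, 0.541, 0.213] pointing down, gripper open.
Joint ranges: [-2.76, 2.76], [-0.86, 1.69], [-1.03, 1.26], [-2.2, 2.34], [-1.47, 1.5], [-3.14, 3.14]. Speed limits (rad/s): [2.57, 2.57, 3.14, 3.14, 3.14, 3.14].

INTERFACE

Orientations are given as a unit quaternion [w, x, y, z].
In Python, from workcell import env gives the robot as it stands. The module is installed in compiled form; this text tells all that it offers.
- The arm moves only by the tool carry_out, never from a script. Its argument "steps" is a list of rows, each a list of 7 numbers: the gripper command: -1 is shut, 1 is fully open, values between are in proportion, then the shift along the tool's x, y, z in m, then the turn, a rotation vector about the tool's x, y, z in rad. A call has 1 to 20 rows; each row shifts and turns the commanded pose from where the row before left it, along the tool's axes as they then stand; what a row does not reach is not made up. A row lasts 1/8 s, in which the tool goes at most 62.5 mm and 10.7 degrees, less where a joint would pass 70% of its speed; a pose out of reach is approached as far as the arm can. A call with a gripper value outside its range is refused whole. The fingers move at their own pace and stop on an object; "grip_force" is the grip in N (left out, the last holds). Time passes only in rows, so rows that do not move let the fingers close. It gives the time, the measured TCP pose, the force and the opening at its end, in the units of the state.
- env.get_state(): the state, without advancing time (a new reading comes with each control period).
- env.read_camera(name): name is "scene" or "top" or "wrist"; returns a dict with "color" (384x512x3 uint8, red, green, blue), "K" (3x3 intrinsics, pixels), "R" (3x3) and "t" (3): a world point X has camera coordinates R X + t. Camera axes: x right, y down, z forward; pixel columns grow to the right and rows downward; lengths in m; the calibration is good to about 2 mm. The wrist camera is an equidistant fisheye: a pixel r from the principal point sees the ray r / f radians off the axis. A picture is of the moment at which its call begins. There is no depth.
- env.hand_in(): hands the job in, once; it reports no verdict.
The state is a dict: "clock": time; "joint_pos": joint angles; "qvel": joint speeds; "tau": joint torques, N m; "tcp_pos": TCP position; "orientation": TCP orientation; "wrist_force": force on the tool from outside, world axes, zero at the start; "ft_torque": the same for the moment, N m; "finger_gap": finger opening in m.
Only numpy, scipy, OpenCV 4.12 (cv2) and the standard library are available. Lean on these libraries where they do the work, as an engineer would, in place of code of your own. Each camera call takes 0.05 s, during which the arm holds its last target. There are 200 camera calls.

## Working session

There is one attempt and no reset: what is moved stays moved. The work goes in short steps, Python scripts to look and compute and a tool call to move; the robot and the scene stay as the last step left them, time stands still between calls to the robot, and variables do not carry over. Pictures are saved under pics/ and viewed, about 8 in all and at most 12, crops included, and the job is handed in when it is done.

Besides the shell and the picture viewer there is one more tool, called as name(argument=value, ...) on one line, values as JSON. carry_out: Moves the arm, as the interface text tells. Its arguments: {"type":"object","properties":{"steps":{"type":"array","items":{"type":"array","items":{"type":"number"}}},"grip_force":{"type":"number"}},"required":["steps"]}

```bash
mkdir -p pics; python3 - <<'E'
from workcell import env
import cv2, numpy as np
s=env.get_state()
for k,v in s.items(): print(k,np.round(v,4))
for n in ("scene","top"):
    c=env.read_camera(n); print(n,c["K"].tolist(),np.round(c["R"],4).tolist(),np.round(c["t"],4).tolist())
    cv2.imwrite(f"pics/{n}1.png",c["color"][:,:,::-1])
    np.savez(f"{n}.npz",**{k:c[k] for k in("K","R","t","color")})
E
```

```text
clock 0.0
joint_pos [1.0864 0.314  0.0449 1.3036 0.     1.4313]
qvel [ 0.0003  0.0017  0.0012  0.0014  0.0006 -0.001 ]
tau [ 1.80000e-03 -4.80614e+01  2.98542e+01  1.90000e-02  1.00000e-04
 -0.00000e+00]
tcp_pos [0.1941 0.5407 0.2122]
orientation [ 4.000e-04  8.180e-01  5.753e-01 -8.000e-04]
wrist_force [-0.5007 -0.0704  0.5048]
ft_torque [-0.0049 -0.0343 -0.0092]
finger_gap 0.0855
scene [[349.874744304704, 0.0, 258.94459485499937], [0.0, 349.874744304704, 192.44699955867515], [0.0, 0.0, 1.0]] [[0.8973, -0.4412, 0.0112], [-0.2994, -0.6273, -0.7189], [0.3242, 0.6417, -0.695]] [-0.3096, 0.4378, 0.4781]
top [[428.8766738366979, 0.0, 251.5055197442046], [0.0, 428.8766738366979, 192.0161668246032], [0.0, 0.0, 1.0]] [[0.0145, -0.9995, -0.0287], [-0.9949, -0.0116, -0.1], [0.0996, 0.03, -0.9946]] [0.3658, 0.5478, 0.8435]
```

View pics/scene1.png

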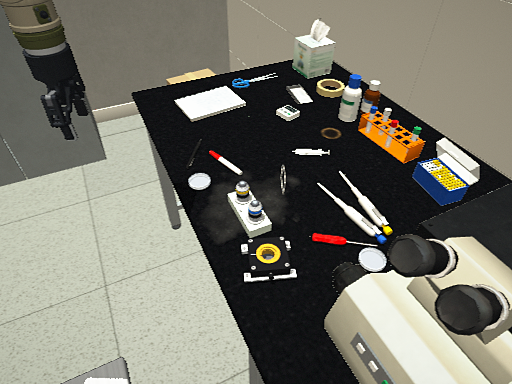

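View pics/top1.png

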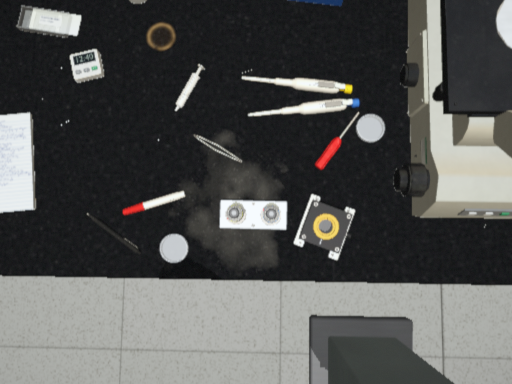

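The scene view shows the stand with yellow at (242,190), blue at (255,208) and the carriage at (268,254). In the top view blue is at about (270,213), the carriage at (326,226), and the hex driver at (335,145). I'll zoom in on both views and work out rough positions.

```bash
cat > h.py <<'E'
import numpy as np, cv2
def load(n): return dict(np.load(f"{n}.npz"))
def ray(c,uv):
    K,R,t=c["K"],c["R"],c["t"]
    d=R.T@np.linalg.inv(K)@np.array([uv[0],uv[1],1.]); return -R.T@t,d
def onz(c,uv,z):
    o,d=ray(c,uv); return o+d*(z-o[2])/d[2]
def proj(c,X):
    p=c["K"]@(c["R"]@np.asarray(X)+c["t"]); return p[:2]/p[2]
E
python3 - <<'E'
from h import *
T=load("top");S=load("scene")
a=cv2.resize(T["color"][165:285,205:365],None,fx=5,fy=5,interpolation=cv2.INTER_CUBIC)[:, :, ::-1]
cv2.imwrite("pics/topcrop.png",a)
for n,uv,z in(("blue top",(270,213),.077),("yel top",(235,212),.077),("port",(326,226),.036),("standc",(253,215),.026),("dish1",(173,248),.014),("dish2",(370,128),.014)): print(n,onz(T,uv,z).round(4))
for n,uv,z in(("port",(268,254),.036),("blue",(255,203),.077)): print("S",n,onz(S,uv,z).round(4))
E
```

```text
blue top [0.4983 0.3354 0.077 ]
yel top [0.4993 0.403  0.077 ]
port [0.4757 0.2221 0.036 ]
standc [0.4964 0.3694 0.026 ]
dish1 [0.4264 0.5344 0.014 ]
dish2 [0.6829 0.1264 0.014 ]
S port [0.4745 0.2202 0.036 ]
S blue [0.498  0.3334 0.077 ]
```

View pics/topcrop.png

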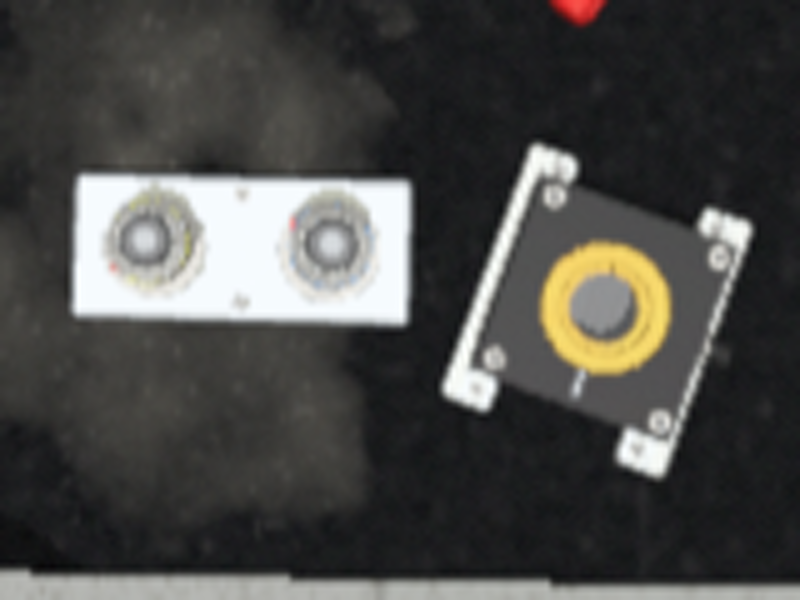

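The crop shows the white mark running from crop (581,372) to (576,397), the brass centre at about (606,308), the red dot of the blue objective at (293,224), and its lens top at (331,243).

```bash
python3 - <<'E'
from h import *
T=load("top")
f=lambda u,v:((u+.5)/5-.5+205,(v+.5)/5-.5+165)
P=onz(T,f(606,308),.036); m=onz(T,f(577,391),.036); b=onz(T,f(331,243),.080); d=onz(T,f(293,224),.030); y=onz(T,f(147,240),.080)
ang=lambda v:np.arctan2(v[1],v[0])
print("port",P.round(4),"mark ang",ang(m-P),np.linalg.norm((m-P)[:2]))
print("blue",b.round(4),"dot",d.round(4),"ang",ang(d-b),np.linalg.norm((d-b)[:2]),"yellow",y.round(4))
# carriage yaw by corners edges
c=[f(*q) for q in((560,178),(735,232),(640,432),(475,380))]
c=[onz(T,q,.036) for q in c]; print(np.round(c,3))
from scipy.spatial.transform import Rotation as Ro
from workcell import env
s=env.get_state();q=s["orientation"];R=Ro.from_quat([q[1],q[2],q[3],q[0]]).as_matrix();print(R.round(3), s["joint_pos"].round(3))
E
```

```text
port [0.4753 0.2225 0.036 ] mark ang 2.805115835998502 0.03528366340645027
blue [0.4978 0.3339 0.08  ] dot [0.5079 0.3487 0.03  ] ang 0.9715012768600564 0.017909116162522103 yellow [0.498  0.4047 0.08  ]
[[0.528 0.241 0.036]
 [0.507 0.171 0.036]
 [0.426 0.209 0.036]
 [0.446 0.275 0.036]]
[[ 0.338  0.941 -0.001]
 [ 0.941 -0.338 -0.002]
 [-0.002 -0.    -1.   ]] [ 1.086  0.314  0.045  1.304 -0.     1.431]
```

carry_out(steps=[[1, -0.0092, 0.0356, 0, 0, 0, 0], [1, -0.0092, 0.0356, 0, 0, 0, 0], [1, -0.0092, 0.0356, 0, 0, 0, 0], [1, -0.0092, 0.0356, 0, 0, 0, 0], [1, -0.0092, 0.0356, 0, 0, 0, 0], [1, -0.0092, 0.0356, 0, 0, 0, 0], [1, -0.0092, 0.0356, 0, 0, 0, 0], [1, -0.0092, 0.0356, 0, 0, 0, 0], [1, -0.0092, 0.0356, 0, 0, 0, 0], [1, -0.0092, 0.0356, 0, 0, 0, 0], [1, 0, 0, 0.008, 0, 0, 0.1454], [1, 0, 0, 0.008, 0, 0, 0.1454], [1, 0, 0, 0.008, 0, 0, 0.1454], [1, 0, 0, 0.008, 0, 0, 0.1454], [1, 0, 0, 0.008, 0, 0, 0.1454], [1, 0, 0, 0, 0, 0, 0], [1, 0, 0, 0, 0, 0, 0]])

```text
clock: 2.22
tcp_pos: [0.4983, 0.3342, 0.1732]
orientation: [-0.0, 0.969, 0.248, -0.0]
wrist_force: [0.0, -0.6, 0.7]
finger_gap: 0.0854
```

```bash
cat >> h.py <<'E'
from scipy.spatial.transform import Rotation as Ro
def snap(env,n,name):
    c=env.read_camera(n); c={k:np.array(c[k]) for k in("K","R","t","color")}
    np.savez(f"{name}.npz",**c); cv2.imwrite(f"pics/{name}.png",c["color"][:,:,::-1]); return c
def st(env):
    s=env.get_state(); q=np.array(s["orientation"]); R=Ro.from_quat(q[[1,2,3,0]]).as_matrix()
    print("t",s["clock"],"tcp",np.round(s["tcp_pos"],4),"th",np.arctan2(R[1,0],R[0,0]).round(4),"tilt",R[:2,2].round(4),"F",np.round(s["wrist_force"],2),"M",np.round(s["ft_torque"],3),"gap",round(float(s["finger_gap"]),4),"q",np.round(s["joint_pos"],3))
    return s,R
def delta(R,p,tgt): print("tool shift",np.round(R.T@(np.array(tgt)-p),4))
def frayz(c,uv,z):   # fisheye
    K,Rc,t=c["K"],c["R"],c["t"]; x=(uv[0]-K[0,2]); y=(uv[1]-K[1,2]); r=np.hypot(x,y); a=r/K[0,0]
    d=Rc.T@np.array([np.sin(a)*x/r,np.sin(a)*y/r,np.cos(a)]); o=-Rc.T@t; return o+d*(z-o[2])/d[2]
def fproj(c,X):
    p=c["R"]@np.asarray(X)+c["t"]; rho=np.hypot(p[0],p[1]); a=np.arctan2(rho,p[2]); return np.array([c["K"][0,2]+c["K"][0,0]*a*p[0]/rho,c["K"][1,2]+c["K"][0,0]*a*p[1]/rho])
E
python3 - <<'E'
from h import *
from workcell import env
s,R=st(env); c=snap(env,"wrist","w1"); print(c["K"].tolist(), (-c["R"].T@c["t"]).round(4))
for X in([.4978,.3339,.08],[.4753,.2225,.036],[.5079,.3487,.03]): print(fproj(c,X).round(1))
E
```

```text
t 2.225 tcp [0.4983 0.3342 0.1732] th 0.5013 tilt [-0.0001 -0.    ] F [ 0.01 -0.6   0.71] M [0.032 0.026 0.038] gap 0.0854 q [0.457 0.375 0.037 1.232 0.    1.527]
[[297.3186396354542, 0.0, 260.2710657576807], [0.0, 297.3186396354542, 191.07718231763596], [0.0, 0.0, 1.0]] [0.4673 0.3913 0.3334]
[259.1 187.9]
[194.6 252.6]
[274.6 168.4]
```

View pics/w1.png

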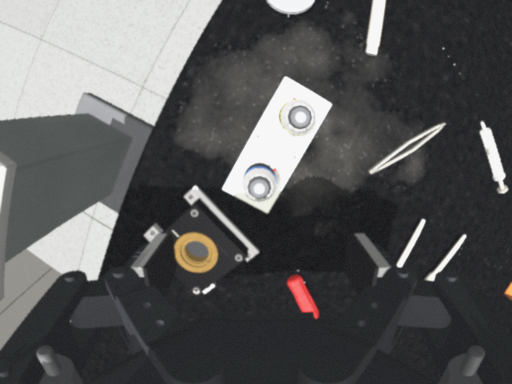

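Wrist view: the blue lens is at (259,187) and the port at (197,252), both within a few pixels of the predictions. I'll refine numerically by segmenting the colours.

```bash
python3 - <<'E'
from h import *
w=load("w1");T=load("top")
def brass(c,box):
    x0,y0,x1,y1=box; im=cv2.resize(c["color"][y0:y1,x0:x1],None,fx=4,fy=4,interpolation=cv2.INTER_CUBIC)
    h=cv2.cvtColor(im,cv2.COLOR_RGB2HSV); m=((h[...,0]>12)&(h[...,0]<32)&(h[...,1]>110)&(h[...,2]>70)).astype(np.uint8)
    cs,_=cv2.findContours(m,cv2.RETR_EXTERNAL,cv2.CHAIN_APPROX_NONE); k=max(cs,key=cv2.contourArea)
    k=cv2.convexHull(k).reshape(-1,2); return [((u+.5)/4-.5+x0,(v+.5)/4-.5+y0) for u,v in k]
for c,box,g in((w,(165,220,235,285),frayz),(T,(305,205,350,250),onz)):
    pts=np.array([g(c,p,.036)[:2] for p in brass(c,box)]).astype(np.float32); (e,r),rad=None or (cv2.fitEllipse(pts)[0],0),0
    print("port",np.round(e,4),np.round(cv2.fitEllipse(pts)[1],4))
X=[.4753,.2225,.036]
for a in(2.805,): print("mark pred",fproj(w,[X[0]+.0353*np.cos(a),X[1]+.0353*np.sin(a),.036]))
im=cv2.resize(w["color"][155:305,150:350],None,fx=4,fy=4,interpolation=cv2.INTER_CUBIC)[:,:,::-1]
cv2.imwrite("pics/w1c.png",im)
E
```

```text
port [0.4759 0.2225] [0.052  0.0522]
port [0.4755 0.2228] [0.0525 0.0534]
mark pred [172.36625448 230.87764355]
```

View pics/w1c.png

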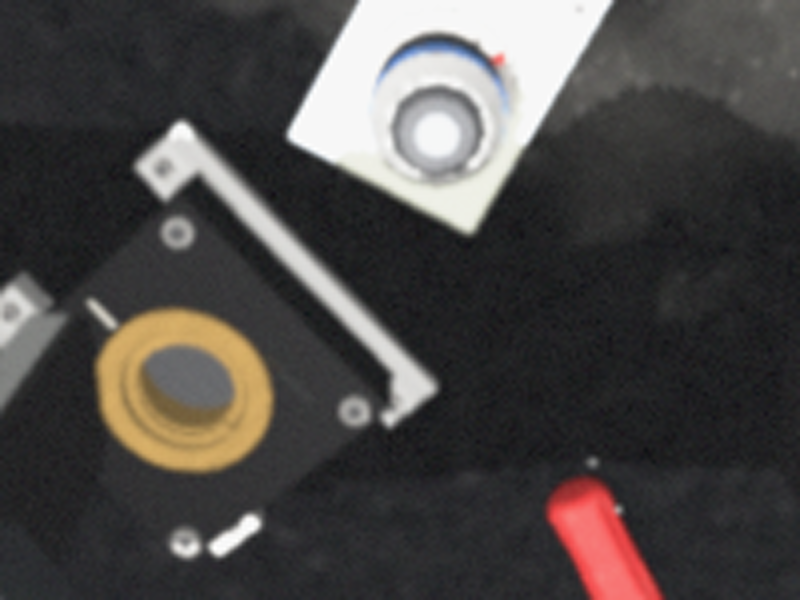

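carry_out(steps=[[1, 0, 0, 0.02, 0, 0, 0], [1, 0, 0, 0.025, 0, 0, 0], [1, 0, 0, 0.025, 0, 0, 0], [1, 0, 0, 0.025, 0, 0, 0], [1, 0, 0, 0.016, 0, 0, 0], [1, 0, 0, 0.009, 0, 0, 0], [1, 0, 0, 0, 0, 0, 0], [0.0, 0, 0, 0, 0, 0, 0], [-0.3, 0, 0, 0, 0, 0, 0], [-1, 0, 0, 0, 0, 0, 0], [-1, 0, 0, 0, 0, 0, 0], [-1, 0, 0, 0, 0, 0, 0], [-1, 0, 0, 0, 0, 0, 0]], grip_force=60)

```text
clock: 3.9
tcp_pos: [0.4984, 0.3343, 0.0538]
orientation: [-0.0, 0.969, 0.247, 0.0]
wrist_force: [-2.4, -0.9, 5.7]
finger_gap: 0.019
```

```bash
python3 - <<'E'
from h import *
from workcell import env
w=load("w1"); f=lambda u,v:((u+.5)/4-.5+150,(v+.5)/4-.5+155)
P=np.array([.4757,.2225]); m=frayz(w,f(102,314),.036)[:2]-P; print("mark",np.arctan2(m[1],m[0]),np.hypot(*m))
b=frayz(w,f(438,134),.08)[:2]; d=frayz(w,f(499,60),.03)[:2]; v=d-b; print(b,d,np.arctan2(v[1],v[0]),np.hypot(*v))
s,R=st(env)
E
```

```text
mark 2.79492461104048 0.03172130200389254
[0.49790661 0.33372979] [0.50830862 0.34741189] 0.9207586896391752 0.01718725101713194
t 3.9 tcp [0.4984 0.3343 0.0538] th 0.499 tilt [0.0006 0.0003] F [-2.4  -0.95  5.7 ] M [-0.267  0.338 -0.021] gap 0.019 q [ 0.457  0.451 -0.154  0.965  0.     1.529]
```

A gap of 19 mm doesn't fit a 32 mm barrel, so I'll look.

```bash
python3 - <<'E'
from h import *
from workcell import env
w=snap(env,"wrist","w2"); S=snap(env,"scene","s2")
a=cv2.resize(w["color"][130:384,130:390],None,fx=1.6,fy=1.6); b=cv2.resize(S["color"][150:300,190:320],None,fx=2.9,fy=2.9,interpolation=cv2.INTER_CUBIC)
h=min(a.shape[0],b.shape[0]); cv2.imwrite("pics/c2.png",np.hstack([a[:h],b[:h]])[:,:,::-1]); st(env)
E
```

```text
t 4.0 tcp [0.4984 0.3343 0.0538] th 0.4991 tilt [0.0006 0.0003] F [-1.65 -0.71  5.02] M [-0.254  0.361  0.001] gap 0.0192 q [ 0.457  0.451 -0.154  0.965  0.     1.529]
```

View pics/c2.png

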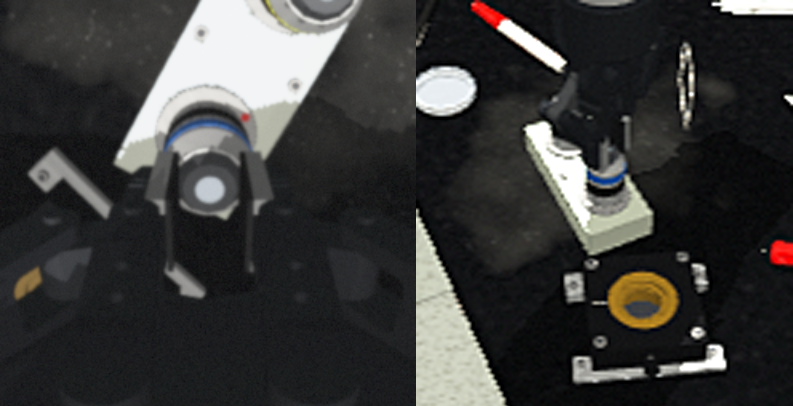

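The fingers sit on both sides of the blue barrel, at crop (160,190) and (255,190), so it looks held and the gap figure looks nonlinear. I'll lift and check the load.

carry_out(steps=[[-1, 0, 0, -0.004, 0, 0, 0], [-1, 0, 0, -0.01, 0, 0, 0], [-1, 0, 0, -0.016, 0, 0, 0], [-1, 0, 0, -0.02, 0, 0, 0], [-1, 0, 0, -0.01, 0, 0, 0], [-1, 0, 0, 0, 0, 0, 0], [-1, 0, 0, 0, 0, 0, 0]])

```text
clock: 4.88
tcp_pos: [0.498, 0.3341, 0.1126]
orientation: [0.0, 0.969, 0.247, -0.0]
wrist_force: [-0.4, -0.0, -2.5]
finger_gap: 0.0191
```

```bash
python3 - <<'E'
from h import *
from workcell import env
s,R=st(env); w=snap(env,"wrist","w3"); S=snap(env,"scene","s3")
a=cv2.resize(w["color"][130:384,130:390],None,fx=1.6,fy=1.6,interpolation=cv2.INTER_CUBIC); b=cv2.resize(S["color"][150:270,200:304],None,fx=3.4,fy=3.4,interpolation=cv2.INTER_CUBIC)
h=min(a.shape[0],b.shape[0]); cv2.imwrite("pics/c3.png",np.hstack([a[:h],b[:h]])[:,:,::-1])
E
```

```text
t 4.875 tcp [0.498  0.3341 0.1126] th 0.499 tilt [-0.0007 -0.0003] F [-0.42 -0.01 -2.55] M [-0.003  0.027 -0.052] gap 0.0191 q [ 0.457  0.407 -0.069  1.096  0.     1.529]
```

View pics/c3.png

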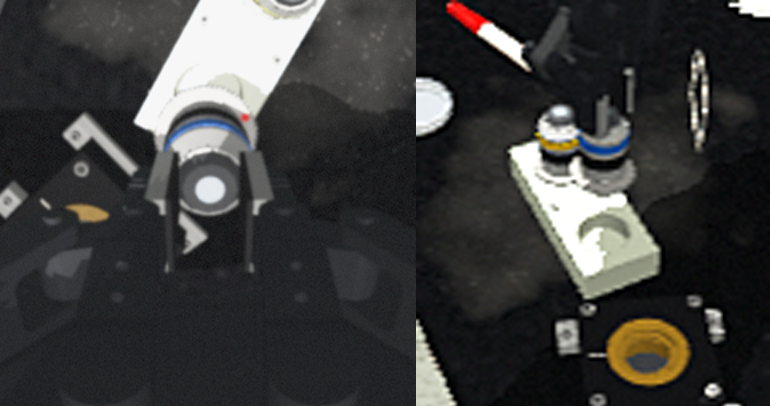

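The objective is lifted out upright with its dot visible, and the load is about 2 N. Next I carry it over the port and turn it 1.05 rad anticlockwise.

carry_out(steps=[[-1, -0.0146, 0.01744, 0, 0, 0, 0], [-1, -0.0146, 0.01744, 0, 0, 0, 0], [-1, -0.0146, 0.01744, 0, 0, 0, 0], [-1, -0.0146, 0.01744, 0, 0, 0, 0], [-1, -0.0146, 0.01744, 0, 0, 0, 0], [-1, 0, 0, 0, 0, 0, -0.175], [-1, 0, 0, 0, 0, 0, -0.175], [-1, 0, 0, 0, 0, 0, -0.175], [-1, 0, 0, 0, 0, 0, -0.175], [-1, 0, 0, 0, 0, 0, -0.175], [-1, 0, 0, 0, 0, 0, -0.175], [-1, 0, 0, 0.015, 0, 0, 0], [-1, 0, 0, 0.012, 0, 0, 0], [-1, 0, 0, 0, 0, 0, 0], [-1, 0, 0, 0, 0, 0, 0]])

```text
clock: 6.85
tcp_pos: [0.4758, 0.2227, 0.0859]
orientation: [-0.0, 0.715, 0.699, -0.0]
wrist_force: [0.2, 1.0, -2.1]
finger_gap: 0.0188
```

```bash
python3 - <<'E'
from h import *
from workcell import env
s,R=st(env); delta(R,s["tcp_pos"],[.4757,.2226,.0755])
w=snap(env,"wrist","w4"); S=snap(env,"scene","s4"); T=snap(env,"top","t4")
p=np.array(s["tcp_pos"]); print("lens pred wrist",fproj(w,[p[0],p[1],p[2]+.0262]), "port scene",proj(S,[.4757,.2226,.036]))
a=cv2.resize(w["color"][130:330,150:370],None,fx=1.8,fy=1.8,interpolation=cv2.INTER_CUBIC); b=cv2.resize(S["color"][195:295,220:316],None,fx=4,fy=4,interpolation=cv2.INTER_CUBIC)
h=min(a.shape[0],b.shape[0]); cv2.imwrite("pics/c4.png",np.hstack([a[:h],b[:h]])[:,:,::-1])
E
```

```text
t 6.85 tcp [0.4758 0.2227 0.0859] th 1.5482 tilt [-0.0005 -0.0001] F [ 0.22  0.97 -2.13] M [-0.028  0.02   0.   ] gap 0.0188 q [ 0.285  0.293 -0.305  0.973  0.     0.307]
tool shift [-0.0001 -0.0001  0.0104]
lens pred wrist [260.54711305 247.12372726] port scene [268.01283002 252.98051741]
```

View pics/c4.png

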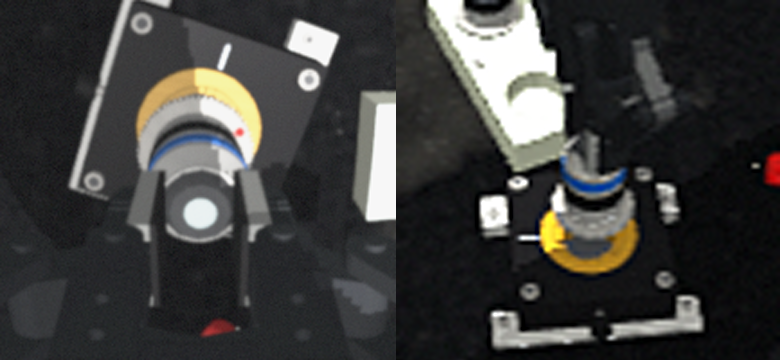

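The objective is over the port, with lens at crop (200,213), dot at (239,131) and white mark at (225,56). I'll compute the dot's angle relative to the mark.

```bash
python3 - <<'E'
from h import *
w=load("w4"); f=lambda u,v:((u+.5)/1.8-.5+150,(v+.5)/1.8-.5+130)
P=np.array([.4757,.2226]); ax=np.array([.4758,.2227]); A=lambda v:(np.arctan2(v[1],v[0]),np.hypot(*v))
print("mark",A(frayz(w,f(225,56),.036)[:2]-P)); print("dot",A(frayz(w,f(239,131),.0621)[:2]-ax)); print("lens",frayz(w,f(200,213),.112))
E
```

```text
mark (np.float64(2.7941121109417044), np.float64(0.032440311434110636))
dot (np.float64(2.0440367736533487), np.float64(0.016325997072863255))
lens [0.47642072 0.22290358 0.112     ]
```

carry_out(steps=[[-1, 0, 0, 0.006, 0, 0, 0], [-1, 0, 0, 0.004, 0, 0, 0], [-1, 0, 0, 0, 0, 0, 0], [-1, 0, 0, 0, 0, 0, 0]])

```text
clock: 7.5
tcp_pos: [0.4759, 0.2228, 0.076]
orientation: [-0.0, 0.715, 0.699, -0.0]
wrist_force: [-0.2, -0.1, -2.7]
finger_gap: 0.0191
```

carry_out(steps=[[-1, 0, 0, 0.002, 0, 0, 0], [-1, 0, 0, 0.002, 0, 0, 0], [-1, 0, 0, 0.001, 0, 0, 0], [-1, 0, 0, 0, 0, 0, 0]])

```text
clock: 8.0
tcp_pos: [0.4759, 0.2228, 0.071]
orientation: [-0.0, 0.715, 0.699, -0.0]
wrist_force: [-0.5, 0.1, -2.5]
finger_gap: 0.0189
```

carry_out(steps=[[-1, 0, 0, 0.0005, 0, 0, 0], [-1, 0, 0, 0.0005, 0, 0, 0], [-1, 0, 0, 0, 0, 0, 0]])

```text
clock: 8.38
tcp_pos: [0.476, 0.2228, 0.0701]
orientation: [-0.0, 0.715, 0.699, 0.0]
wrist_force: [0.0, 0.1, -1.7]
finger_gap: 0.019
```

carry_out(steps=[[-1, 0, 0, 0.0005, 0, 0, 0], [-1, 0, 0, 0, 0, 0, 0]])

```text
clock: 8.62
tcp_pos: [0.4759, 0.2228, 0.0696]
orientation: [-0.0, 0.715, 0.699, 0.0]
wrist_force: [-0.2, 0.5, -1.1]
finger_gap: 0.0194
```

carry_out(steps=[[-1, 0, 0, 0.0004, 0, 0, 0], [-1, 0, 0, 0, 0, 0, 0]])

```text
clock: 8.88
tcp_pos: [0.4759, 0.2228, 0.0692]
orientation: [-0.0, 0.715, 0.699, 0.0]
wrist_force: [0.2, -0.5, -2.9]
finger_gap: 0.0189
```

carry_out(steps=[[-1, 0, 0, 0.0004, 0, 0, 0], [-1, 0, 0, 0, 0, 0, 0]])

```text
clock: 9.12
tcp_pos: [0.4759, 0.2228, 0.0688]
orientation: [-0.0, 0.715, 0.699, 0.0]
wrist_force: [-0.5, 0.4, -2.0]
finger_gap: 0.0188
```

carry_out(steps=[[-1, 0, 0, 0.0004, 0, 0, 0], [-1, 0, 0, 0, 0, 0, 0]])

```text
clock: 9.38
tcp_pos: [0.4761, 0.2228, 0.0685]
orientation: [0.0, 0.715, 0.699, 0.0]
wrist_force: [0.0, -1.0, -0.3]
finger_gap: 0.0189
```

carry_out(steps=[[-1, 0, 0, 0.0003, 0, 0, 0], [-1, 0, 0, 0, 0, 0, 0]])

```text
clock: 9.62
tcp_pos: [0.4762, 0.2228, 0.0683]
orientation: [0.0, 0.715, 0.699, 0.0]
wrist_force: [0.1, -0.4, -0.1]
finger_gap: 0.0187
```

carry_out(steps=[[-1, 0, 0, 0.0003, 0, 0, 0], [-1, 0, 0, 0, 0, 0, 0], [-1, 0, 0, 0, 0, 0, 0]])

```text
clock: 10.0
tcp_pos: [0.4764, 0.2228, 0.0681]
orientation: [0.0, 0.715, 0.699, 0.0]
wrist_force: [0.1, -1.1, 2.6]
finger_gap: 0.0191
```

```bash
python3 - <<'E'
from h import *
from workcell import env
st(env)
E
```

```text
t 10.0 tcp [0.4764 0.2228 0.0681] th 1.5489 tilt [0.0009 0.0002] F [ 0.05 -1.14  2.55] M [-0.11  -0.133 -0.026] gap 0.0191 q [ 0.285  0.309 -0.331  0.93  -0.     0.307]
```

Contact is about 5 N and upright. Now I turn anticlockwise, easing up with the ramp so the pressure stays light.

carry_out(steps=[[-1, 0, 0, -0.0001, 0, 0, -0.08], [-1, 0, 0, -0.0001, 0, 0, -0.08], [-1, 0, 0, 0, 0, 0, 0]])

```text
clock: 10.38
tcp_pos: [0.4763, 0.2233, 0.0683]
orientation: [-0.0, 0.657, 0.754, 0.001]
wrist_force: [0.3, 2.1, 1.9]
finger_gap: 0.019
```

carry_out(steps=[[-1, 0, 0, -0.0001, 0, 0, -0.08], [-1, 0, 0, -0.0001, 0, 0, -0.08], [-1, 0, 0, 0, 0, 0, 0]])

```text
clock: 10.75
tcp_pos: [0.4761, 0.2232, 0.0684]
orientation: [-0.0, 0.595, 0.804, 0.001]
wrist_force: [0.3, 2.3, 2.5]
finger_gap: 0.0189
```

carry_out(steps=[[-1, 0, 0, -0.0001, 0, 0, -0.08], [-1, 0, 0, -0.0001, 0, 0, -0.08], [-1, 0, 0, 0, 0, 0, 0]])

```text
clock: 11.12
tcp_pos: [0.4759, 0.223, 0.0685]
orientation: [-0.0, 0.529, 0.849, 0.0]
wrist_force: [0.3, 1.7, 3.0]
finger_gap: 0.0192
```

carry_out(steps=[[-1, 0, 0, -0.0001, 0, 0, -0.08], [-1, 0, 0, -0.0001, 0, 0, -0.08], [-1, 0, 0, 0, 0, 0, 0]])

```text
clock: 11.5
tcp_pos: [0.4753, 0.2225, 0.0683]
orientation: [-0.0, 0.46, 0.888, -0.001]
wrist_force: [-1.3, 0.7, 1.6]
finger_gap: 0.0191
```

carry_out(steps=[[-1, 0, 0, -0.0001, 0, 0, -0.08], [-1, 0, 0, -0.0001, 0, 0, -0.08], [-1, 0, 0, 0, 0, 0, 0]])

```text
clock: 11.88
tcp_pos: [0.4753, 0.2224, 0.0685]
orientation: [-0.0, 0.388, 0.922, -0.001]
wrist_force: [-1.8, -0.8, 0.9]
finger_gap: 0.0192
```

The reading is ambiguous, so I'll probe downward gently.

carry_out(steps=[[-1, 0, 0, 0.0004, 0, 0, 0], [-1, 0, 0, 0, 0, 0, 0]])

```text
clock: 12.12
tcp_pos: [0.4757, 0.2228, 0.0684]
orientation: [-0.0, 0.387, 0.922, -0.0]
wrist_force: [-1.5, 0.2, 3.8]
finger_gap: 0.0188
```

```bash
python3 - <<'E'
from h import *
from workcell import env
st(env)
E
```

```text
t 12.125 tcp [0.4757 0.2228 0.0684] th 2.3477 tilt [-0.0005  0.    ] F [-1.52  0.23  3.77] M [0.044 0.539 0.008] gap 0.0188 q [ 0.285  0.309 -0.331  0.931  0.    -0.492]
```

Still on the ramp, so continue.

carry_out(steps=[[-1, 0, 0, -0.0001, 0, 0, -0.08], [-1, 0, 0, -0.0001, 0, 0, -0.08], [-1, 0, 0, 0, 0, 0, 0]])

```text
clock: 12.5
tcp_pos: [0.4754, 0.2228, 0.0683]
orientation: [-0.0, 0.312, 0.95, -0.0]
wrist_force: [-2.7, 0.6, 1.3]
finger_gap: 0.0192
```

carry_out(steps=[[-1, 0, 0, -0.0001, 0, 0, -0.08], [-1, 0, 0, 0, 0, 0, 0]])

```text
clock: 12.75
tcp_pos: [0.4758, 0.2227, 0.0682]
orientation: [-0.0, 0.274, 0.962, -0.0]
wrist_force: [-0.7, 0.5, -1.2]
finger_gap: 0.0194
```

carry_out(steps=[[-1, 0, 0, -0.0001, 0, 0, -0.08], [-1, 0, 0, 0, 0, 0, 0]])

```text
clock: 13.0
tcp_pos: [0.4757, 0.2226, 0.0683]
orientation: [-0.0, 0.236, 0.972, -0.0]
wrist_force: [-1.8, -0.1, -3.1]
finger_gap: 0.0193
```

The force has fallen back to the free-hanging value, so the thread is over the start. I'll ease down gently.

carry_out(steps=[[-1, 0, 0, 0.0005, 0, 0, 0], [-1, 0, 0, 0.0003, 0, 0, 0], [-1, 0, 0, 0, 0, 0, 0]])

```text
clock: 13.38
tcp_pos: [0.4759, 0.2228, 0.0679]
orientation: [-0.0, 0.234, 0.972, 0.0]
wrist_force: [-0.8, -0.1, -1.7]
finger_gap: 0.0191
```

carry_out(steps=[[-1, 0, 0, 0.0005, 0, 0, 0], [-1, 0, 0, 0.0003, 0, 0, 0], [-1, 0, 0, 0, 0, 0, 0]])

```text
clock: 13.75
tcp_pos: [0.476, 0.2228, 0.0672]
orientation: [0.0, 0.234, 0.972, 0.0]
wrist_force: [-1.4, -0.3, -2.6]
finger_gap: 0.0191
```

carry_out(steps=[[-1, 0, 0, 0.0005, 0, 0, 0], [-1, 0, 0, 0.0003, 0, 0, 0], [-1, 0, 0, 0, 0, 0, 0]])

```text
clock: 14.12
tcp_pos: [0.4759, 0.2228, 0.0664]
orientation: [-0.0, 0.234, 0.972, 0.0]
wrist_force: [-1.9, 1.2, -1.7]
finger_gap: 0.0191
```

carry_out(steps=[[-1, 0, 0, 0.0003, 0, 0, 0], [-1, 0, 0, 0.0003, 0, 0, 0], [-1, 0, 0, 0, 0, 0, 0]])

```text
clock: 14.5
tcp_pos: [0.476, 0.2228, 0.0658]
orientation: [0.0, 0.234, 0.972, 0.0]
wrist_force: [-1.3, 0.5, -1.3]
finger_gap: 0.0194
```

carry_out(steps=[[-1, 0, 0, 0.0003, 0, 0, 0], [-1, 0, 0, 0.0003, 0, 0, 0], [-1, 0, 0, 0, 0, 0, 0]])

```text
clock: 14.88
tcp_pos: [0.4762, 0.2228, 0.0656]
orientation: [0.0, 0.234, 0.972, 0.0]
wrist_force: [-1.8, -0.2, 3.6]
finger_gap: 0.0191
```

The thread dropped about 2.7 mm and sits on the next flank at about 5 N. I'll pause for over half a second, then take a first cautious clockwise stretch.

carry_out(steps=[[-1, 0, 0, 0, 0, 0, 0], [-1, 0, 0, 0, 0, 0, 0], [-1, 0, 0, 0, 0, 0, 0], [-1, 0, 0, 0, 0, 0, 0], [-1, 0, 0, 0, 0, 0, 0]])

```text
clock: 15.5
tcp_pos: [0.4763, 0.2228, 0.0656]
orientation: [0.0, 0.234, 0.972, 0.0]
wrist_force: [-3.3, 0.4, 5.4]
finger_gap: 0.0189
```

carry_out(steps=[[-1, 0, 0, 0.0001, 0, 0, 0.08], [-1, 0, 0, 0.0001, 0, 0, 0.08], [-1, 0, 0, 0.0001, 0, 0, 0.08], [-1, 0, 0, 0, 0, 0, 0], [-1, 0, 0, 0, 0, 0, 0]])

```text
clock: 16.12
tcp_pos: [0.4758, 0.2229, 0.0653]
orientation: [-0.0, 0.349, 0.937, 0.0]
wrist_force: [-3.6, -0.5, 5.8]
finger_gap: 0.0191
```

```bash
python3 - <<'E'
from h import *
from workcell import env
s,R=st(env)
w=snap(env,"wrist","w5"); S=snap(env,"scene","s5")
a=cv2.resize(w["color"][130:330,150:370],None,fx=1.8,fy=1.8,interpolation=cv2.INTER_CUBIC); b=cv2.resize(S["color"][195:295,220:316],None,fx=4,fy=4,interpolation=cv2.INTER_CUBIC)
h=min(a.shape[0],b.shape[0]); cv2.imwrite("pics/c5.png",np.hstack([a[:h],b[:h]])[:,:,::-1])
E
```

```text
t 16.125 tcp [0.4758 0.2229 0.0653] th 2.4292 tilt [-0.      0.0005] F [-3.59 -0.49  5.76] M [0.163 0.964 0.039] gap 0.0191 q [ 0.285  0.312 -0.335  0.923  0.    -0.573]
```

View pics/c5.png

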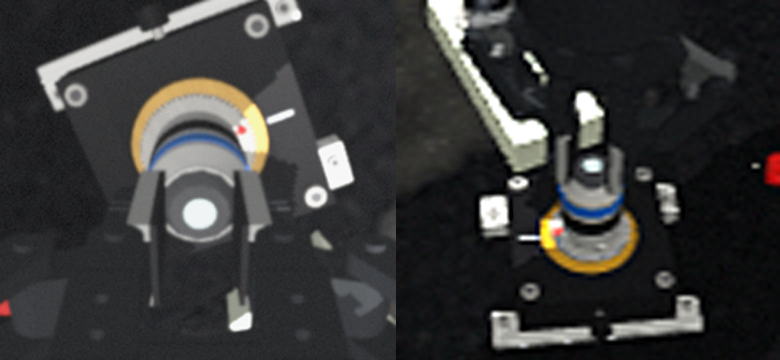

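The dot is now close to the mark and the objective is about 3 mm lower than when it stood on the ramp at this angle, so the thread is in. I'll keep screwing clockwise.

carry_out(steps=[[-1, 0, 0, 0.0001, 0, 0, 0.08], [-1, 0, 0, 0.0001, 0, 0, 0.08], [-1, 0, 0, 0.0001, 0, 0, 0.08], [-1, 0, 0, 0.0001, 0, 0, 0.08], [-1, 0, 0, 0, 0, 0, 0]])

```text
clock: 16.85
tcp_pos: [0.476, 0.2234, 0.0649]
orientation: [-0.0, 0.494, 0.87, 0.001]
wrist_force: [-3.9, 1.5, 4.9]
finger_gap: 0.0189
```

carry_out(steps=[[-1, 0, 0, 0.0001, 0, 0, 0.08], [-1, 0, 0, 0.0001, 0, 0, 0.08], [-1, 0, 0, 0.0001, 0, 0, 0.08], [-1, 0, 0, 0.0001, 0, 0, 0.08], [-1, 0, 0, 0, 0, 0, 0]])

```text
clock: 17.48
tcp_pos: [0.4765, 0.2235, 0.0645]
orientation: [-0.0, 0.625, 0.78, 0.001]
wrist_force: [-2.5, 2.8, 4.8]
finger_gap: 0.019
```

carry_out(steps=[[-1, 0, 0, 0.0001, 0, 0, 0.08], [-1, 0, 0, 0.0001, 0, 0, 0.08], [-1, 0, 0, 0.0001, 0, 0, 0.08], [-1, 0, 0, 0.0001, 0, 0, 0.08], [-1, 0, 0, 0, 0, 0, 0]])

```text
clock: 18.1
tcp_pos: [0.4768, 0.2234, 0.0641]
orientation: [0.0, 0.741, 0.671, 0.001]
wrist_force: [-1.8, 3.1, 5.0]
finger_gap: 0.0192
```

carry_out(steps=[[-1, 0, 0, 0.0001, 0, 0, 0.08], [-1, 0, 0, 0.0001, 0, 0, 0.08], [-1, 0, 0, 0.0001, 0, 0, 0.08], [-1, 0, 0, 0.0001, 0, 0, 0.08], [-1, 0, 0, 0, 0, 0, 0]])

```text
clock: 18.73
tcp_pos: [0.4769, 0.2232, 0.0637]
orientation: [0.0, 0.839, 0.545, 0.001]
wrist_force: [-0.1, 2.5, 4.2]
finger_gap: 0.0192
```

```bash
python3 - <<'E'
from h import *
from workcell import env
st(env)
E
```

```text
t 18.725 tcp [0.4769 0.2232 0.0637] th 1.1518 tilt [0.0018 0.0009] F [-0.06  2.47  4.17] M [ 0.902 -0.039  0.014] gap 0.0192 q [ 0.285  0.314 -0.337  0.918  0.     0.704]
```

carry_out(steps=[[-1, 0, 0, 0.0001, 0, 0, 0.08], [-1, 0, 0, 0.0001, 0, 0, 0.08], [-1, 0, 0, 5e-05, 0, 0, 0.08], [-1, 0, 0, 0, 0, 0, 0]])

```text
clock: 19.23
tcp_pos: [0.4769, 0.2231, 0.0635]
orientation: [0.0, 0.898, 0.44, 0.001]
wrist_force: [0.4, 2.7, 5.7]
finger_gap: 0.019
```

carry_out(steps=[[-1, 0, 0, 0, 0, 0, 0.08], [-1, 0, 0, 0, 0, 0, 0.08], [-1, 0, 0, 0, 0, 0, 0]])

```text
clock: 19.6
tcp_pos: [0.4768, 0.2229, 0.0635]
orientation: [0.0, 0.93, 0.367, 0.001]
wrist_force: [0.0, 2.8, 6.4]
finger_gap: 0.0189
```

```bash
python3 - <<'E'
from h import *
from workcell import env
st(env)
E
```

```text
t 19.6 tcp [0.4768 0.2229 0.0635] th 0.7518 tilt [0.0017 0.0003] F [0.04 2.83 6.4 ] M [ 0.713 -0.134  0.063] gap 0.0189 q [ 0.285  0.314 -0.337  0.918 -0.     1.104]
```

The shoulder is on the face, since z stopped at 0.0635. I'll take up the play and watch the torque.

carry_out(steps=[[-1, 0, 0, -0.0002, 0, 0, 0.06], [-1, 0, 0, 0, 0, 0, 0.06], [-1, 0, 0, 0, 0, 0, 0.06], [-1, 0, 0, 0, 0, 0, 0]])

```text
clock: 20.1
tcp_pos: [0.4764, 0.2226, 0.0635]
orientation: [0.0, 0.959, 0.282, 0.0]
wrist_force: [0.2, 1.4, 4.9]
finger_gap: 0.0193
```

```bash
python3 - <<'E'
from h import *
from workcell import env
st(env)
E
```

```text
t 20.1 tcp [0.4764 0.2226 0.0635] th 0.572 tilt [ 0.001  -0.0003] F [0.2  1.44 4.94] M [ 0.564 -0.116  0.043] gap 0.0193 q [ 2.850e-01  3.140e-01 -3.380e-01  9.190e-01 -1.000e-03  1.284e+00]
```

carry_out(steps=[[-1, 0, 0, 0, 0, 0, 0.05], [-1, 0, 0, 0, 0, 0, 0.05], [-1, 0, 0, 0, 0, 0, 0]])

```text
clock: 20.48
tcp_pos: [0.4763, 0.2224, 0.0635]
orientation: [0.0, 0.972, 0.234, 0.0]
wrist_force: [-0.4, 2.4, 5.5]
finger_gap: 0.0194
```

```bash
python3 - <<'E'
from h import *
from workcell import env
st(env)
E
```

```text
t 20.475 tcp [0.4763 0.2224 0.0635] th 0.472 tilt [ 0.0007 -0.0007] F [-0.43  2.44  5.5 ] M [ 0.482 -0.002  0.08 ] gap 0.0194 q [ 2.850e-01  3.140e-01 -3.380e-01  9.190e-01 -1.000e-03  1.383e+00]
```

carry_out(steps=[[-1, 0, 0, 0, 0, 0, 0.05], [-1, 0, 0, 0, 0, 0, 0.04], [-1, 0, 0, 0, 0, 0, 0]])

```text
clock: 20.85
tcp_pos: [0.4761, 0.2222, 0.0634]
orientation: [0.001, 0.982, 0.19, 0.0]
wrist_force: [-0.6, 1.0, 5.2]
finger_gap: 0.0189
```

```bash
python3 - <<'E'
from h import *
from workcell import env
st(env)
E
```

```text
t 20.85 tcp [0.4761 0.2222 0.0634] th 0.3821 tilt [ 0.0005 -0.0012] F [-0.62  0.98  5.23] M [ 0.223 -0.047  0.13 ] gap 0.0189 q [ 2.850e-01  3.140e-01 -3.380e-01  9.190e-01 -1.000e-03  1.473e+00]
```

carry_out(steps=[[-1, 0, 0, 0, 0, 0, 0.03], [-1, 0, 0, 0, 0, 0, 0]])

```text
clock: 21.1
tcp_pos: [0.4761, 0.2222, 0.0633]
orientation: [0.001, 0.985, 0.175, 0.0]
wrist_force: [-1.3, 1.5, 4.4]
finger_gap: 0.0189
```

```bash
python3 - <<'E'
from h import *
from workcell import env
st(env)
E
```

```text
t 21.1 tcp [0.4761 0.2222 0.0633] th 0.3522 tilt [ 0.0004 -0.0013] F [-1.34  1.54  4.39] M [ 0.235 -0.037  0.153] gap 0.0189 q [ 2.850e-01  3.140e-01 -3.380e-01  9.190e-01 -1.000e-03  1.503e+00]
```

carry_out(steps=[[-1, 0, 0, 0, 0, 0, 0], [-1, 0, 0, 0, 0, 0, 0]])

```text
clock: 21.35
tcp_pos: [0.4761, 0.2222, 0.0634]
orientation: [0.001, 0.985, 0.175, 0.0]
wrist_force: [-0.7, 0.4, 5.5]
finger_gap: 0.0192
```

```bash
python3 - <<'E'
from h import *
from workcell import env
st(env)
E
```

```text
t 21.35 tcp [0.4761 0.2222 0.0634] th 0.3524 tilt [ 0.0005 -0.0012] F [-0.68  0.4   5.52] M [ 0.222 -0.008  0.14 ] gap 0.0192 q [ 2.850e-01  3.140e-01 -3.380e-01  9.190e-01 -1.000e-03  1.503e+00]
```

carry_out(steps=[[-1, 0, 0, 0, 0, 0, 0.03], [-1, 0, 0, 0, 0, 0, 0]])

```text
clock: 21.6
tcp_pos: [0.4761, 0.2221, 0.0633]
orientation: [0.001, 0.987, 0.16, 0.0]
wrist_force: [-0.4, 1.0, 4.5]
finger_gap: 0.0191
```

```bash
python3 - <<'E'
from h import *
from workcell import env
st(env)
E
```

```text
t 21.6 tcp [0.4761 0.2221 0.0633] th 0.3222 tilt [ 0.0004 -0.0015] F [-0.38  0.98  4.53] M [ 0.184 -0.046  0.165] gap 0.0191 q [ 0.285  0.314 -0.338  0.919 -0.002  1.533]
```

carry_out(steps=[[-1, 0, 0, 0, 0, 0, 0.03], [-1, 0, 0, 0, 0, 0, 0]])

```text
clock: 21.85
tcp_pos: [0.4761, 0.2221, 0.0633]
orientation: [0.001, 0.989, 0.146, 0.0]
wrist_force: [-0.6, 1.0, 5.3]
finger_gap: 0.0191
```

```bash
python3 - <<'E'
from h import *
from workcell import env
st(env)
E
```

```text
t 21.85 tcp [0.4761 0.2221 0.0633] th 0.2923 tilt [ 0.0004 -0.0016] F [-0.56  1.03  5.31] M [ 0.172 -0.074  0.217] gap 0.0191 q [ 0.285  0.314 -0.338  0.919 -0.002  1.563]
```

Torque is about 0.2 N m, so it is snug. Let go and lift away.

carry_out(steps=[[0, 0, 0, 0, 0, 0, 0], [0.6, 0, 0, 0, 0, 0, 0], [1, 0, 0, 0, 0, 0, 0], [1, 0, 0, 0, 0, 0, 0], [1, 0, 0, 0, 0, 0, 0], [1, 0, 0, -0.01, 0, 0, 0], [1, 0, 0, -0.025, 0, 0, 0], [1, 0, 0, -0.03, 0, 0, 0], [1, 0, 0, -0.03, 0, 0, 0], [1, 0, 0, -0.02, 0, 0, 0], [1, 0, 0, 0, 0, 0, 0], [1, 0, 0, 0, 0, 0, 0]])

```text
clock: 23.35
tcp_pos: [0.4756, 0.2227, 0.1778]
orientation: [-0.0, 0.99, 0.144, -0.0]
wrist_force: [0.6, 0.4, -0.6]
finger_gap: 0.0858
```

```bash
python3 - <<'E'
from h import *
from workcell import env
st(env)
w=snap(env,"wrist","w6"); S=snap(env,"scene","s6"); T=snap(env,"top","t6")
a=cv2.resize(w["color"][110:300,160:350],None,fx=2,fy=2,interpolation=cv2.INTER_CUBIC); b=cv2.resize(S["color"][195:290,220:316],None,fx=4,fy=4,interpolation=cv2.INTER_CUBIC)
cv2.imwrite("pics/c6.png",np.hstack([a[:380],b[:380]])[:,:,::-1])
print("lens pred wrist",fproj(w,[.4758,.2226,.036+.054]))
E
```

```text
t 23.35 tcp [0.4756 0.2227 0.1778] th 0.2891 tilt [-0.0005 -0.0001] F [ 0.64  0.44 -0.65] M [ 0.034  0.021 -0.004] gap 0.0858 q [ 0.285  0.231 -0.152  1.189  0.     1.567]
lens pred wrist [259.91424458 189.60870775]
```

View pics/c6.png

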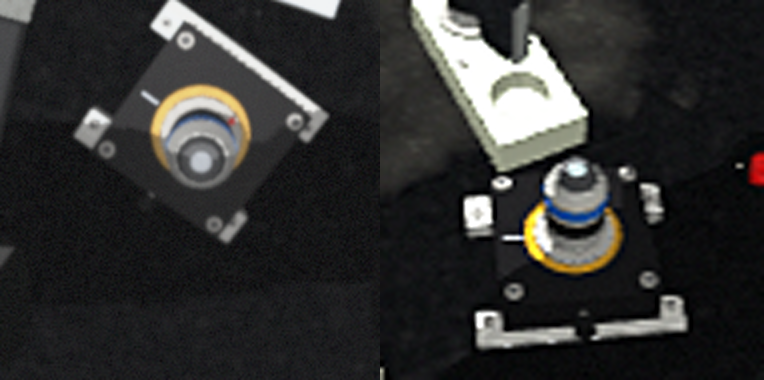

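After release the objective stands upright and centred: lens at crop (201,162), about 1 px off prediction. The dot is about 118° clockwise past the mark, against 117° expected, so it didn't slip or unwind. Handing in.

```bash
python3 - <<'E'
from h import *
from workcell import env
a=load("top")["color"].astype(int); b=load("t6")["color"].astype(int)
d=np.abs(a-b).max(2)>60
for n,(x0,y0,x1,y1) in dict(yellow=(215,195,250,232),dish1=(155,230,192,266),dish2=(352,110,388,146),hexkey=(312,108,360,172)).items(): print(n,d[y0:y1,x0:x1].sum())
print(env.hand_in()); st(env)
E
```

```text
yellow 0
dish1 0
dish2 0
hexkey 319
the job is handed in; nothing more can be done
None
the job is handed in; nothing more can be done
```

```bash
python3 - <<'E'
from h import *
f=lambda n:cv2.resize(load(n)["color"][95:260,260:390],None,fx=2.8,fy=2.8)
cv2.imwrite("pics/fin.png",np.hstack([f("top"),f("t6")])[:,:,::-1])
E
```

```text
(no output)
```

View pics/fin.png

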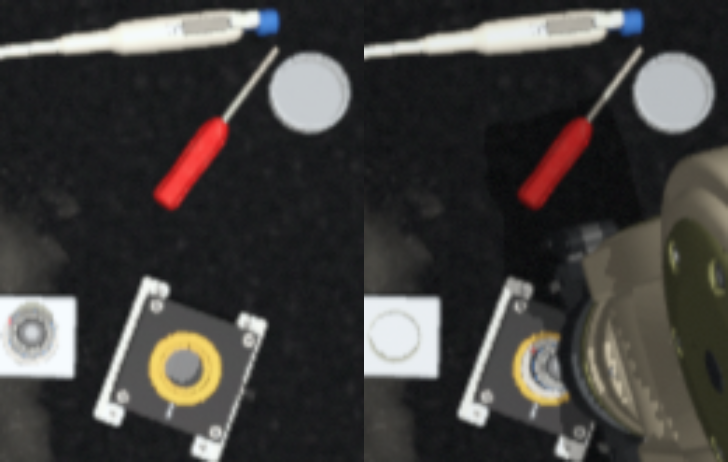

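The blue-band objective is screwed into the port, snug and let go, and the job is handed in at about 23 s on the robot's clock. No verdict is reported.

**What I did:**
- I set it on the port at about 5 N, with the dot about 43° clockwise of the mark.
- I turned it anticlockwise about 1.1 rad until the force fell to its free value.
- I eased it down about 2.7 mm and paused just over half a second.
- I then screwed it about 2.4 rad clockwise, pressing lightly, until the torque rose to about 0.2 N m. The last reading was 0.217, with about 0.03 of noise.

**Last checks:**
- **Objective:** it stands upright and centred, to about 1 px. The dot stayed about 118° past the mark after release (117° expected), so it had not slipped or unwound.
- **Gripper:** it is open and clear above, and the wrist force is near zero.
- **Other items:** the top view is unchanged at the yellow objective and at both dishes in view. The 319 changed pixels at the hex driver are only the arm's shadow; it lies where it was.

**What did not agree:**
- The drop I felt was about 2.7 mm, not the stated 4 mm, and the ramp rose less than expected. My shoulder heights are therefore good only to about 1 mm: about 4.3 mm when set on the port and 1.8 mm after the drop, both within the allowed ranges.
- The finger opening read 19 mm on the 32 mm barrel. The pictures and the load when lifted showed a proper grasp.
- I could not measure the contact force left after release.

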